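# Turn the star finder over against the tray edge

### The job

The star finder disc lies in the well of the open drawer with the wrong face up, too flat to pick up. With the fingertips only, push it against the edge of the raised tray until it tips up and flips over onto the tray, then push it flat along the tray until its rim rests against the tray's far lip. Never lift or carry it, and leave the sextant, the dividers and the eyecup where they are.

Things in the scene. Friction and masses are not known exactly. Their poses are not given: they have to be found in the camera images.
- star_finder: white plastic disc, 130 mm across and 5 mm thick, about 60 to 120 g, square-edged rim, both faces flat with printed rings; fingertips pressed sideways on the rim with a few newtons grip it enough to raise that side. Origin at its very centre (half-way through the thickness); its z axis is normal to the faces and points up at the start, so after the turn it must point down.
- tray_edge (a point): middle of the top edge of the raised sliding tray, a rubber-topped aluminium plate locked level in the grey steel drawer, whose place and yaw vary. z up, x along the edge, y square to it from the well over the tray. The edge is an upright 12 mm step above the well floor; the tray top is flush with this point. Edge and tray run from x = -168 to +188 mm. A cam lock 13 mm high is on the tray at x = -148, y = +150 mm.
- well_floor (a point): point on the drawer's flat well floor, half-way between the tray edge and the drawer's side wall (150 mm from each) and 12 mm below tray_edge; axes as tray_edge. The disc starts on this floor. The drawer's walls stand 36 mm above it (the front panel, towards -x, 44 mm); beyond x = +197 mm stands the console housing, 89 mm above it.
- tray_lip (a point): point at the foot of the tray's far lip, on its face towards the tray edge, level with the tray's top and 185 mm from tray_edge along y; axes as tray_edge. The lip is a straight wall 6 mm thick and 10 mm high, parallel to the tray edge.
- sextant: aluminium sextant, about 200 x 180 x 110 mm, 1.1 kg, lying on its feet in the bay beyond the tray's lip; origin under its middle on the drawer floor. A bystander.
- dividers: steel dividers, 160 x 30 x 12 mm, lying in the far end of the well; origin underneath the middle. A bystander. It lies beyond x = +110 mm of tray_edge.
- eyecup: red rubber eyecup, 44 mm across and 27 mm high, standing in the far end of the tray; origin underneath. A bystander. It stands beyond x = +110 mm of tray_edge.
Mind the look-alikes: they are no part of the job. There is more than one size of the star_finder; the job needs the middle-sized.

How it is judged:
By the outcome, as a careful person would: the job done as asked, in the order asked, and still so for the second after the job is handed in, with the robot touching nothing.
It also fails if it takes over 61 s, if anything falls off the work surface, if the arm or the gripper's body presses on something with over 40 N, if the wrist force passes 120 N, or if a joint passes its speed limit or range.

### The arm

A 7-joint arm with a two-finger parallel gripper is mounted at the origin on the work surface. World frame = base frame: x ahead of the robot, y to its left, z up, the work surface at z = 0. Lengths are in m, angles in degrees, forces in N, time in s.
With the tool pointing down it reaches from about 0.35 to 0.775 m from the base axis. Payload 3.1 kg.
Tool frame: the origin (TCP) lies on the centre line of the jaws, within the pads' length; the fingertips stand 17 mm ahead of it and the grasp point (between the pads) lies 2 mm behind it (robot.tip_reach is the distance from the TCP to the fingertips, in m); z points along the fingers, y is the line along which they close (so a half turn about z gives the same grasp; the last joint's range is limited). The gripper opens to 85 mm and grips with 20 to 120 N. Pads are 22 mm wide; open, the fingers measure 114 mm over their backs; the gripper's body (76 mm by 85 mm) begins 54 mm behind the grasp point. The pads swing forward as they close: fully open they stand 13 mm farther back than shut.
Start: joints at [-71.144, 17.813, 0.802, 86.603, -0.252, 75.585, -1.558], TCP at [0.199, 0.513, 0.248] pointing down, gripper open.
Joint ranges: [-154.91, 154.91], [-16.99, 109.72], [-72.82, 74.43], [7.12, 147.25], [-82.49, 262.49], [11.32, 116.49], [-174.64, 174.64]. Speed limits (degrees/s): [159.86, 159.86, 180, 180, 180, 180, 180].

### API

Orientations are given as [roll, pitch, yaw] about the fixed x, y, z axes, in that order (R = Rz(yaw) Ry(pitch) Rx(roll)).
In Python, from station import robot, fingers, vision, workorder, recognise gives the robot as it stands. Calls block until the motion is done:
- robot.move_to(position, orientation): joint-space move of the TCP to a pose.
- robot.line_to(position, orientation=None, velocity=0.15, f_stop=None): straight line of the TCP; orientation=None keeps the orientation; velocity is the mean speed in m/s. With f_stop (N) it stops when the force on the tool has changed by that much, and returns True; else False.
- robot.move_j(angles): joint-space move.
- fingers.gripper_to(opening, force=None): opening from 0.0 (shut) to 1.0 (fully open); force is the grip in N (None keeps the last); returns when the fingers have stopped.
- robot.pause(seconds).
- robot.inverse_kinematics(position, orientation): joint angles nearest the present ones, or None.
- vision.grab_frame(name): name is "scene" or "top" or "wrist"; returns the picture (384x512x3 uint8, red, green, blue); there is no depth.
- vision.calibration(name): a dict with "mtx" (3x3 intrinsics, pixels), "extrinsics" (4x4, takes a point from world to camera coordinates); the wrist camera has in their place "T_tool_cam" (4x4, takes a point from camera to tool coordinates, whose origin is the TCP and whose axes are the flange's). Camera axes: x right, y up, looking along -z (the intrinsics and any distortion apply to the point x, -y, -z); pixel columns grow to the right and rows downward; lengths in m; the calibration is good to about 2 mm. A picture is of the moment at which its call begins: read the wrist's pose just before it. calibration takes no time and is no camera call.
A pose or a line that the arm cannot do raises robot.PlanningError and nothing moves.
- workorder.close_job(): hands the job in; it is judged then, once.
Trained networks look in the newest picture that a camera, given by its name, has taken for a name from the list of things; names that differ only in an ending like _2 or _b are one class to them, and where a whole thing is asked for, a point or a joint stands for the part that bears it (a point fixed in the world has none). Each returns a list of dicts, best first, with "p" (0 to 1); they miss things now and then, are a little off and sometimes report something else, mostly with a low value. They report only what shows in the picture. A call takes as long as a camera call. They do not tell look-alikes from the thing itself.
- recognise(label, camera): "rect" ([centre column, centre row, width, height] in pixels, round what is visible of it).
Readings, each from a call of its own:
- robot.current_time_s(): time.
- robot.current_joint_positions(): joint angles.
- robot.current_dq(): joint speeds.
- robot.current_joint_torque(): joint torques, N m.
- robot.current_tool_pos(): TCP position.
- robot.current_eef_rot(): TCP orientation.
- robot.current_contact_force(): force on the tool from outside, world axes, zero at the start.
- robot.current_torque(): the same for the moment, N m.
- robot.current_finger_gap(): opening from 0.0 (shut) to 1.0 (fully open).
- robot.current_gripper_force(): force on a finger pad.
Only numpy, scipy, OpenCV 4.12 (cv2) and the standard library are available. Lean on these libraries where they do the work, as an engineer would, in place of code of your own. Each camera call takes 0.05 s, during which the arm holds its last target. There are 200 camera calls.

## Working session

There is one attempt and no reset: what is moved stays moved. The work goes in short steps, each a Python script; the robot and the scene stay as the last script left them, time stands still between calls to the robot, and variables do not carry over. Pictures are saved under pics/ and viewed, at most 10 in all, crops included, and the job is handed in when it is done.

```bash
mkdir -p pics; ls; python3 - <<'E'
from station import robot, fingers, vision, workorder, recognise
import cv2, numpy as np
for n in ("top","scene"):
    im=vision.grab_frame(n); cv2.imwrite(f"pics/{n}0.png",cv2.resize(im[:,:,::-1],None,fx=1.5,fy=1.5))
    c=vision.calibration(n); print(n,c)
    for l in ("star_finder","sextant","dividers","eyecup","tray_edge","tray_lip"):
        try: print(l,[(np.round(d["rect"],1).tolist(),round(d["p"],2)) for d in recognise(l,n)])
        except Exception as e: print(l,e)
print(robot.current_time_s(),robot.current_eef_rot(),robot.tip_reach)
E
```

```text
pics
top {'mtx': array([[398.8310662 ,   0.        , 259.722441  ],
       [  0.        , 398.8310662 , 201.77036122],
       [  0.        ,   0.        ,   1.        ]]), 'extrinsics': array([[ 0.01516377, -0.9998788 , -0.00352803, -0.02466518],
       [ 0.98152539,  0.01421218,  0.19080338, -0.52436297],
       [-0.19073011, -0.00635615,  0.98162194, -1.09071567],
       [ 0.        ,  0.        ,  0.        ,  1.        ]])}
star_finder [([363.4, 304.0, 33.2, 36.7], 0.93), ([396.6, 219.1, 60.0, 55.8], 0.79), ([286.9, 214.9, 46.4, 43.6], 0.76)]
sextant [([127.2, 198.8, 68.8, 70.2], 0.6)]
dividers [([285.0, 153.4, 57.6, 17.4], 0.67)]
eyecup [([203.8, 152.2, 14.7, 12.2], 0.58)]
tray_edge [([211.3, 164.2, 305.1, 205.0], 0.59)]
tray_lip []
scene {'mtx': array([[381.44346434,   0.        , 255.11984469],
       [  0.        , 381.44346434, 191.75971742],
       [  0.        ,   0.        ,   1.        ]]), 'extrinsics': array([[ 0.46931679,  0.88297058, -0.01023294, -0.23280926],
       [-0.67977894,  0.36866416,  0.6340247 ,  0.30360648],
       [ 0.56359767, -0.2906023 ,  0.77324509, -1.22461364],
       [ 0.        ,  0.        ,  0.        ,  1.        ]])}
star_finder [([220.9, 218.9, 55.3, 46.5], 0.72), ([106.1, 182.4, 40.3, 28.2], 0.63), ([83.0, 278.9, 85.9, 80.2], 0.58)]
sextant [([383.2, 144.1, 74.8, 50.7], 0.9)]
dividers [([261.7, 286.8, 68.8, 39.3], 0.73)]
eyecup [([356.1, 228.1, 18.5, 22.4], 0.65)]
tray_edge [([316.2, 238.0, 390.0, 292.0], 0.74)]
tray_lip [([315.8, 237.2, 392.5, 293.6], 0.72)]
0.7 [1.79995487e+02 1.78487139e-03 1.58758967e+02] 0.017
```

View pics/top0.png

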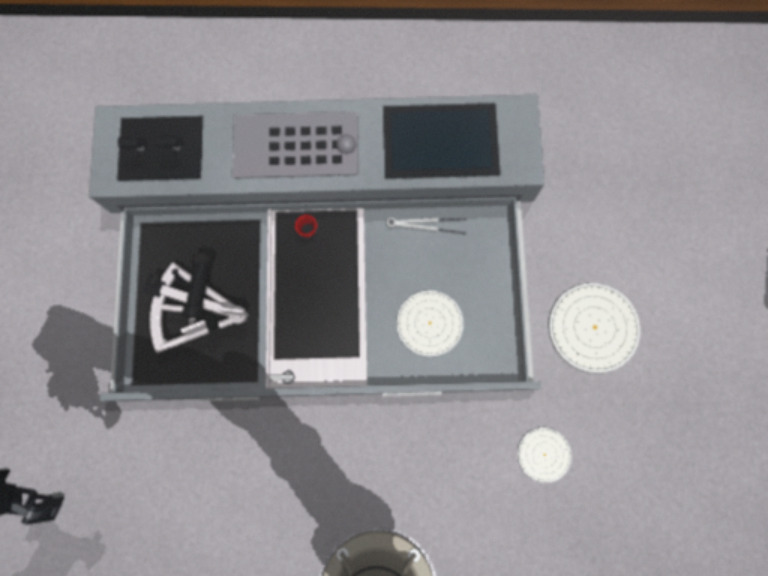

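View pics/scene0.png

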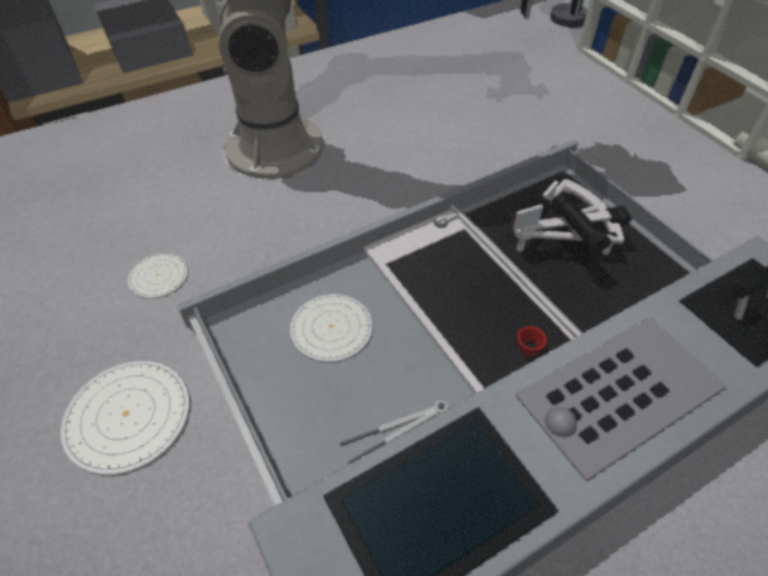

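The top view shows the middle disc in the well at about (287,215) in raw pixels. The tray edge is near column 243, running from row 139 to row 253, and the lip is near column 181. The dividers are at (285,150) and the eyecup at (204,152), both at the far end. The scene view agrees. Next I'll triangulate these.

```bash
cat > geo.py <<'E'
from station import robot, fingers, vision, workorder, recognise
import cv2, numpy as np
def P(n):
    c=vision.calibration(n); E=np.diag([1,-1,-1,1])@c["extrinsics"]; return c["mtx"],E
def ray(n,uv,z):
    K,E=P(n); d=E[:3,:3].T@np.linalg.solve(K,[uv[0],uv[1],1]); o=-E[:3,:3].T@E[:3,3]
    return o+d*(z-o[2])/d[2]
def proj(n,p):
    K,E=P(n); q=K@(E[:3,:3]@np.asarray(p)+E[:3,3]); return q[:2]/q[2]
def tri(a,b):
    Ms=[P(n)[0]@P(n)[1][:3] for n in("top","scene")]
    X=cv2.triangulatePoints(*Ms,np.float64(a).reshape(2,1),np.float64(b).reshape(2,1)); return (X[:3]/X[3]).ravel()
E
python3 - <<'E'
from geo import *
print("disc",tri((286.7,215.3),(220.8,217.4)),tri((286.9,214.9),(220.9,218.9)))
print("edge near",tri((367/1.5,379/1.5),(368/1.5,247/1.5)))
im=cv2.imread("pics/top0.png"); g=cv2.GaussianBlur(cv2.resize(cv2.cvtColor(vision.grab_frame("top"),cv2.COLOR_RGB2GRAY),None,fx=4,fy=4,interpolation=cv2.INTER_CUBIC),(5,5),0).astype(float)
def line(c0,c1,r0,r1,sgn):
    pts=[]
    for r in range(r0*4,r1*4,4):
        d=sgn*np.diff(g[r,c0*4:c1*4]); k=d.argmax(); pts.append(((c0*4+k+1)/4-.375,r/4-.375))
    p=np.array(pts); f=np.polyfit(p[:,1],p[:,0],1); e=abs(p[:,0]-np.polyval(f,p[:,1])); p=p[e<1]
    f=np.polyfit(p[:,1],p[:,0],1); print(f,len(p),e.mean()); return f
e=line(238,250,145,248,-1)
for z in (.02,.03,.04,.05,.06):
    a,b=[ray("top",(np.polyval(e,r),r),z) for r in (145,248)]
    print(z,"edge",a,b,"yaw",np.degrees(np.arctan2(*(a-b)[1::-1])), "disc",ray("top",(286.8,215.1),z-.0095), ray("scene",(220.8,217.4),z-.0095),"diam",46*1.0)
crop=vision.grab_frame("top")[125:265,165:355,::-1]
cv2.imwrite("pics/crop1.png",cv2.resize(crop,None,fx=4,fy=4,interpolation=cv2.INTER_CUBIC))
E
```

```text
disc [ 0.49405834 -0.09458281  0.00867403] [ 0.49581147 -0.09540611  0.00521806]
edge near [0.38222478 0.02737322 0.02589905]
[2.04745640e-02 2.38959469e+02] 103 0.14272933337143084
0.02 edge [0.70462542 0.0397484  0.02      ] [0.3945672  0.02634053 0.02      ] yaw 2.4761027013168695 disc [ 0.49362141 -0.09693037  0.0105    ] [ 0.49615093 -0.09264855  0.0105    ] diam 46.0
0.03 edge [0.70116986 0.03919313 0.03      ] [0.39380632 0.02590179 0.03      ] yaw 2.476102701316872 disc [ 0.49201294 -0.09630296  0.0205    ] [ 0.50302417 -0.09493554  0.0205    ] diam 46.0
0.04 edge [0.6977143  0.03863787 0.04      ] [0.39304544 0.02546305 0.04      ] yaw 2.476102701316872 disc [ 0.49040447 -0.09567555  0.0305    ] [ 0.50989741 -0.09722254  0.0305    ] diam 46.0
0.05 edge [0.69425874 0.0380826  0.05      ] [0.39228455 0.02502431 0.05      ] yaw 2.476102701316871 disc [ 0.48879599 -0.09504814  0.0405    ] [ 0.51677065 -0.09950953  0.0405    ] diam 46.0
0.06 edge [0.69080319 0.03752733 0.06      ] [0.39152367 0.02458557 0.06      ] yaw 2.47610270131687 disc [ 0.48718752 -0.09442073  0.0505    ] [ 0.52364388 -0.10179653  0.0505    ] diam 46.0
```

View pics/crop1.png

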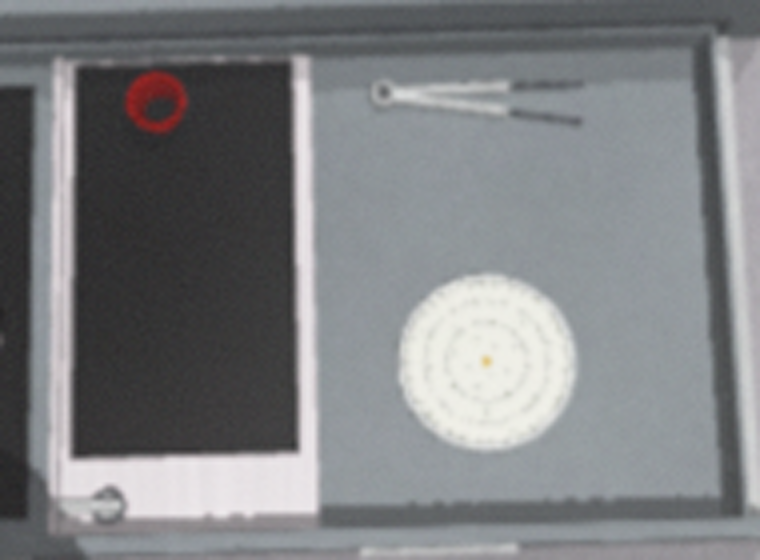

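The crop shows the disc clear of everything, with a straight run to the tray edge (yaw ≈ 2.5°, floor z ≈ 0.007). Next I'll touch the floor behind the disc with both fingertips, then push it to the edge.

```bash
cat >> geo.py <<'E'
YAW=2.48; O=np.array([.550,.0331]); DX=-.061
ex=np.array([np.cos(np.radians(YAW)),np.sin(np.radians(YAW))]); ey=np.array([-ex[1],ex[0]])
def W(x,y,z): return [*(O+x*ex+y*ey),z]           # tray frame -> world (z world)
def T(): p=np.array(robot.current_tool_pos()); d=p[:2]-O; return np.array([d@ex,d@ey,p[2]])
def F(n=3):
    f=np.mean([robot.current_contact_force() for _ in range(n)],0); return np.array([f[:2]@ex,f[:2]@ey,f[2]])
E
python3 - <<'E'
from geo import *
R=[180,0,90+YAW]
for y in (R[2],R[2]-180): print(y,robot.inverse_kinematics(W(DX,-.222,.1),[180,0,y]))
q=robot.inverse_kinematics(W(DX,-.222,.1),R)
if q is None or abs(q[6])>150: R=[180,0,YAW-90]
fingers.gripper_to(.6,30)
robot.move_to(W(DX,-.222,.10),R); t=robot.current_time_s(); print(t,F())
print(robot.line_to(W(DX,-.222,.0),None,.04,f_stop=3)); print(T(),F(),robot.current_finger_gap(),robot.current_time_s()-t)
E
```

```text
92.48 [-23.7927847   36.02838525  62.00683867 102.41401284 -35.41320229
  63.67418574  52.87209169]
-87.52 [ -25.00701355   37.46913369   64.52927462  102.4480281   -37.38851872
   64.7515033  -125.44310907]
3.9833 [0.32715414 1.78709592 0.21264883]
True
[-0.06099998 -0.22202791  0.01988899] [-0.71660808  0.31291144  4.54875022] 0.5999868443671286 1.7834000000000003
```

```bash
python3 - <<'E'
from geo import *
t0=robot.current_time_s()
robot.line_to(W(DX,-.222,.0207),None,.05); print(T(),F(),F())
print(robot.line_to(W(DX,-.150,.0207),None,.06,f_stop=4)); print(T(),F())
t=robot.current_time_s()
print(robot.line_to(W(DX,-.120,.0207),None,.02,f_stop=4)); print(T(),F(),F(),robot.current_time_s()-t,robot.current_time_s()-t0)
im=vision.grab_frame("top")[130:260,180:350,::-1]; im2=vision.grab_frame("scene")[120:270,150:350,::-1]
cv2.imwrite("pics/c2.png",np.vstack([cv2.resize(im,(520,300)),cv2.resize(im2,(520,300))]))
t=robot.current_time_s(); robot.line_to(W(DX,T()[1]+.0005,.0207),None,.05); print(robot.current_time_s()-t,T(),F(),F())
E
```

```text
[-0.06093193 -0.22202445  0.02060191] [ 0.06458074 -0.13332613 -0.82474638] [ 0.06458074 -0.13332613 -0.82474638]
False
[-0.06106454 -0.15038424  0.0207462 ] [-0.37305441  0.69790349  0.46306614]
True
[-0.06102377 -0.13299751  0.02062048] [-0.32412044 -0.87998313  0.45512414] [-0.32412044 -0.87998313  0.45512414] 0.9415999999999993 2.541599999999999
0.25 [-0.06104286 -0.13285543  0.02065536] [ 1.17087603 -1.90347791 -0.64426807] [ 1.17087603 -1.90347791 -0.64426807]
```

View pics/c2.png

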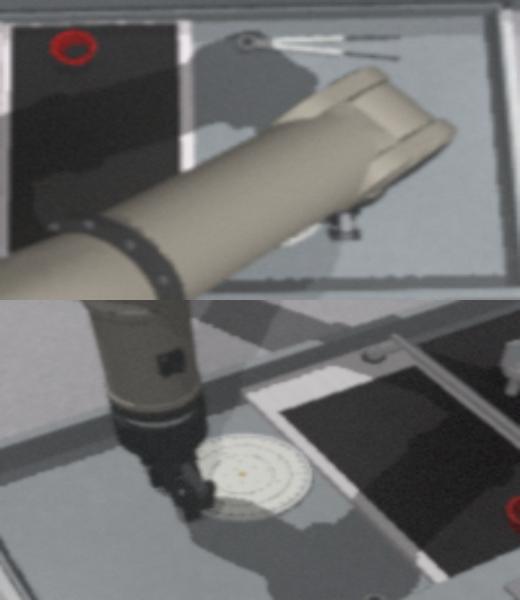

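The scene half shows the disc lying flat with its rim at the tray edge and the tips on the opposite rim. I'll press to about 5 N and raise that side along the arc with force feedback, stopping at 30° to check.

```bash
cat >> geo.py <<'E'
import json
L=.125
def favg(n=3):
    f=[]
    for _ in range(n): robot.pause(.03); f.append(F(1))
    return np.mean(f,0)
def arc(y0,z0,th,d):
    c,s=np.cos(th),np.sin(th)
    return W(DX,y0+L*(1-c)-.005*s+d*c, z0+L*s-d*s)
def sweep(st,th1,step,Nt=5,v=.06,k=.00012):
    th=st["th"]
    while th<th1-1e-6:
        th=min(th+step,th1); r=np.radians(th)
        robot.line_to(arc(st["y0"],st["z0"],r,st["d"]),None,v)
        f=favg(2); N=-(f[1]*np.cos(r)-f[2]*np.sin(r)); tan=-(f[1]*np.sin(r)+f[2]*np.cos(r))
        st["d"]+=float(np.clip(k*(Nt-N),-.0006,.0006)); st["th"]=th
        print(round(th),"N",N.round(1),"t",tan.round(1),"d",round(st["d"]*1e3,2),"tt",round(robot.current_time_s(),1))
    json.dump(st,open("st.json","w"))
E
python3 - <<'E'
from geo import *
y0=-.133; d=.0005
for i in range(10):
    robot.line_to(W(DX,y0+d,.0205),None,.05); f=favg(3); print(d,T(),f.round(2))
    if -f[1]>4.5: break
    d+=.0006
st=dict(y0=y0,z0=.0205,th=0,d=d)
sweep(st,30,3)
im2=vision.grab_frame("scene")[90:270,130:370,::-1]
cv2.imwrite("pics/c3.png",cv2.resize(im2,None,fx=3,fy=3))
E
```

```text
0.0005 [-0.06100649 -0.13277993  0.02055939] [ 0.18 -2.52  0.97]
0.0010999999999999998 [-0.06104384 -0.13253739  0.02057216] [ 0.13 -4.35  0.52]
0.0016999999999999997 [-0.0610005  -0.13234783  0.02066181] [ 0.45 -5.37  0.5 ]
3 N 5.5 t 1.0 d 1.64 tt 10.0
6 N 5.7 t 1.1 d 1.56 tt 10.4
9 N 5.3 t 0.6 d 1.52 tt 10.7
12 N 4.9 t -0.0 d 1.53 tt 11.0
15 N 3.8 t 1.1 d 1.67 tt 11.3
18 N 3.3 t -0.2 d 1.87 tt 11.7
21 N 3.3 t 0.4 d 2.08 tt 12.0
24 N 2.9 t 0.2 d 2.33 tt 12.3
27 N 2.7 t 0.2 d 2.61 tt 12.6
30 N 3.4 t 0.6 d 2.8 tt 13.0
```

View pics/c3.png

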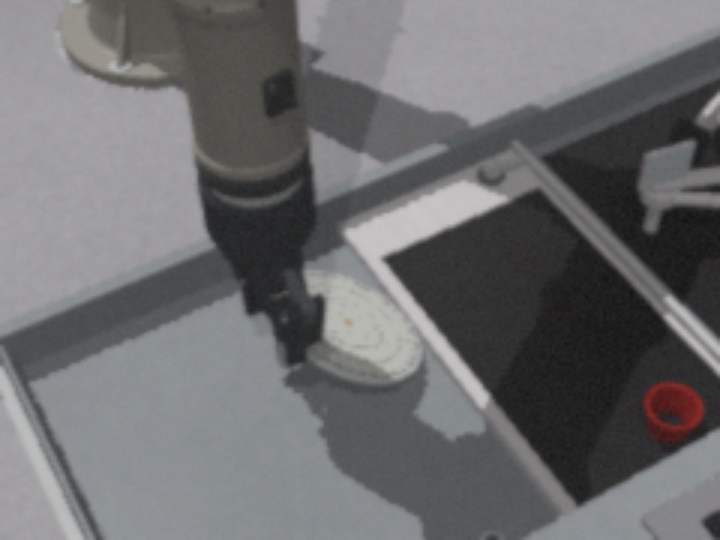

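The picture shows the disc tipped about 30°, pivoting on the tray edge, with the tips holding its raised rim. I'll continue.

```bash
python3 - <<'E'
from geo import *
st=json.load(open("st.json"))
sweep(st,84,3,Nt=5,k=.00018)
im2=vision.grab_frame("scene")[60:270,130:370,::-1]
cv2.imwrite("pics/c4.png",cv2.resize(im2,None,fx=2.8,fy=2.8)); print(T())
E
```

```text
33 N 3.1 t 0.7 d 3.15 tt 13.3
36 N 2.8 t 0.7 d 3.55 tt 13.7
39 N 4.3 t -0.1 d 3.68 tt 14.0
42 N 4.3 t -0.2 d 3.8 tt 14.3
45 N 4.6 t 1.0 d 3.87 tt 14.6
48 N 5.0 t 0.8 d 3.88 tt 14.9
51 N 5.7 t 0.7 d 3.75 tt 15.2
54 N 6.2 t 0.5 d 3.54 tt 15.6
57 N 4.9 t 0.3 d 3.56 tt 15.9
60 N 4.5 t 0.1 d 3.65 tt 16.2
63 N 5.4 t -0.7 d 3.58 tt 16.5
66 N 6.1 t 0.0 d 3.38 tt 16.8
69 N 5.1 t -0.1 d 3.37 tt 17.2
72 N 5.6 t 0.4 d 3.25 tt 17.5
75 N 5.2 t 0.2 d 3.21 tt 17.8
78 N 4.6 t 0.2 d 3.29 tt 18.1
81 N 4.2 t 0.4 d 3.43 tt 18.5
84 N 4.2 t -1.2 d 3.57 tt 18.8
[-0.06091184 -0.02490224  0.14140141]
```

View pics/c4.png

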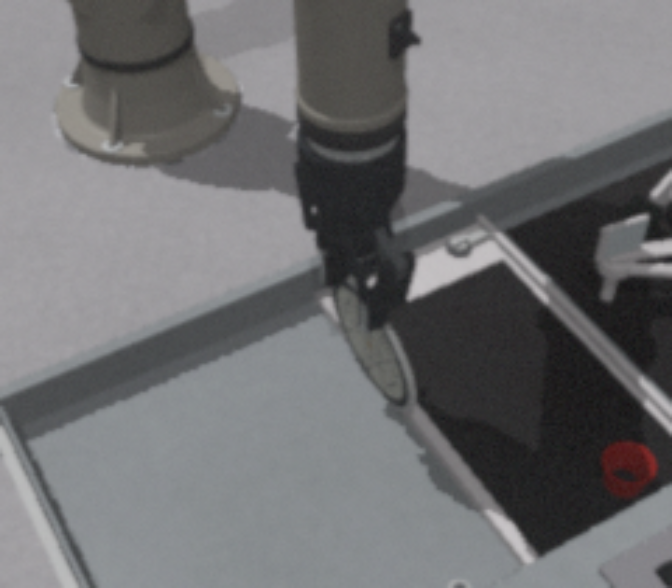

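The disc is nearly upright. Next I'll take it to vertical and drag the top over the edge, keeping light downward pressure.

```bash
python3 - <<'E'
from geo import *
st=json.load(open("st.json"))
sweep(st,90,3,Nt=4,k=.00018)
y=st["y0"]+L-.005; z=st["z0"]+L-st["d"]
for i in range(10):
    y+=.003; s=(i+1)*.003; zz=z-(.113-np.sqrt(.113**2-s**2))-.005*s/.113*0
    robot.line_to(W(DX,y,zz),None,.05); f=favg(2); print(i,T().round(4),f.round(1),robot.current_time_s())
    z-=float(np.clip(.00018*(4-f[2]),-.0005,.0005))
    if i>2 and f[2]<.8 : break
im2=vision.grab_frame("scene")[60:270,130:370,::-1]
cv2.imwrite("pics/c5.png",cv2.resize(im2,None,fx=2.8,fy=2.8)); print(T())
E
```

```text
87 N 4.7 t 0.5 d 3.44 tt 19.2
90 N 0.2 t 0.2 d 4.04 tt 19.5
0 [-0.0611 -0.01    0.1413] [-0.4 -0.1  0.2] 19.8
1 [-0.061  -0.0069  0.1408] [ 0.2  0.1 -0.1] 20.1167
2 [-0.061  -0.0039  0.1401] [-0.   0.2  0.4] 20.4333
3 [-0.061  -0.0009  0.1393] [ 0.   0.2 -0.2] 20.75
[-0.06098853 -0.00098602  0.13932391]
```

View pics/c5.png

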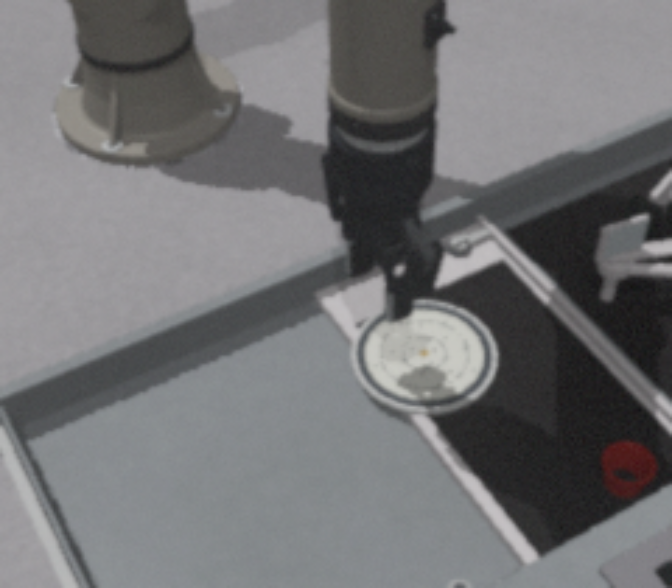

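The disc is flipped: the other face, with a dark ring, is up, and it lies on the tray overhanging the edge a little. Next I'll come down behind it and push it to the lip.

```bash
python3 - <<'E'
from geo import *
p=ray("scene",(281.4,185.7),.022); d=p[:2]-O; print("disc",d@ex,d@ey)
robot.line_to(W(DX,-.105,.139),None,.15)
robot.line_to(W(DX,-.105,.0332),None,.12); print(T(),favg())
print(robot.line_to(W(DX,.035,.0332),None,.07,f_stop=8)); print(T(),favg(),robot.current_time_s())
print(robot.line_to(W(DX,.062,.0332),None,.02,f_stop=4)); print(T(),favg(),robot.current_time_s())
im2=vision.grab_frame("scene")[60:270,130:370,::-1]
cv2.imwrite("pics/c6.png",cv2.resize(im2,None,fx=2.8,fy=2.8))
E
```

```text
disc -0.060167417237449485 0.048778805845217765
[-0.06032646 -0.10531193  0.03385795] [ 0.12038847 -0.15040626  0.01123394]
False
[-0.06099638  0.03470547  0.03324289] [-0.20901102 -0.05560537 -0.57579943] 25.025
True
[-0.06114299  0.05213246  0.03292738] [-0.11828956 -1.47285324  1.02828592] 26.0417
```

View pics/c6.png

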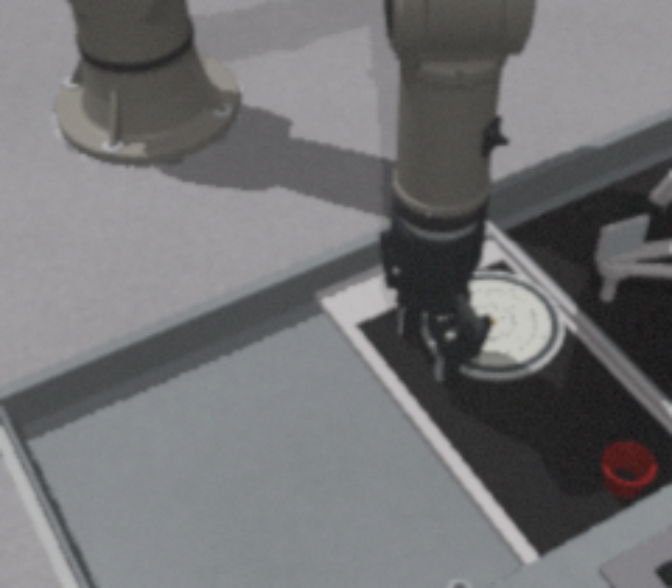

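The disc lies flat with its rim at the lip, and the stop position matches the prediction (0.052). I'll press it home, retreat and check.

```bash
python3 - <<'E'
from geo import *
for d in (.0526,.0532,.0538):
    robot.line_to(W(DX,d,.0332),None,.03); f=favg(3); print(T(),f.round(1))
    if -f[1]>4: break
robot.line_to(W(DX,.02,.0335),None,.08)
robot.line_to(W(DX,.02,.15),None,.15)
robot.move_to(W(DX-.02,-.25,.25),robot.current_eef_rot()); print(robot.current_time_s(),F())
im=vision.grab_frame("top")[125:265,85:355,::-1]; cv2.imwrite("pics/c7.png",cv2.resize(im,None,fx=2.8,fy=2.8))
print([(np.round(d["rect"],1).tolist(),round(d["p"],2)) for d in recognise("star_finder","top")])
E
```

```text
[-0.06122009  0.05228758  0.0330377 ] [ 0.3 -2.1 -0.2]
[-0.06109653  0.05261769  0.03318013] [-0.3 -3.5 -0.1]
[-0.06098596  0.0528703   0.03325722] [-0.  -4.4 -0.2]
29.75 [0.55047135 0.32783631 0.064578  ]
[([396.9, 220.6, 58.2, 54.5], 0.71), ([364.1, 305.4, 34.9, 35.7], 0.57)]
```

View pics/c7.png

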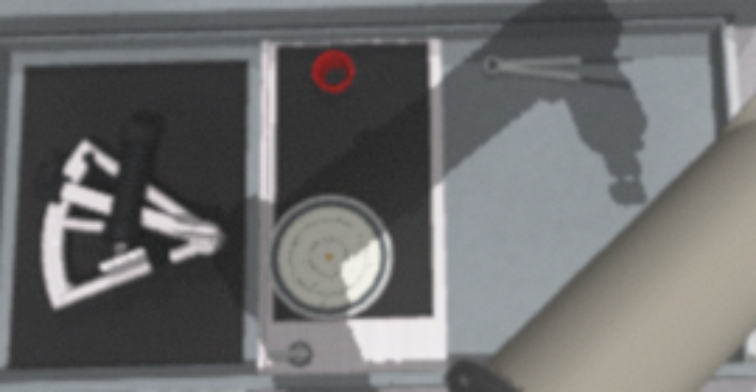

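The top view shows the disc flat, with its rim against the lip (column ≈ 270), and the sextant, dividers, eyecup and lock where they were.

```bash
python3 -c "
from station import workorder
print(workorder.close_job())"
```

```text
the job is handed in; nothing more can be done
None
```

The star finder is flipped over and lies flat on the tray with its rim against the far lip; the sextant, dividers and eyecup look unmoved in the last picture, and the job was handed in at about 30 s (no verdict was returned).

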